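# Unlock the stay of the print case and shut its lid

### The job

The lid of the grey print case is propped open by a folding stay that is locked straight. Push the stay's knuckle in at its thumb plate, away from you and down into the case, until the stay is clearly broken, then take the lid by its bar handle and lower it gently until it is fully shut, without letting it drop; let go and leave the things standing around the case where they are.

Things in the scene. Friction and masses are not known exactly. Their poses are not given: they have to be found in the camera images.
- print_case: Grey painted steel case, open on top, 210 (own x) x 320 (own y) x 115 mm high, walls 6 mm, fixed to the counter. Origin: centre of its underside. Own x points from its front to its back (hinge side), own z up; the front faces roughly towards the robot.
- lid_hinge (a point): Middle of the lid's hinge line, on the back upper edge of the case (own x +105 mm, height 115 mm). The line runs along the case's y. This point's frame turns with the lid: with the lid shut its axes are parallel to those of the case.
- lid_bar (a point): Centre of the lid's round steel handle bar, 14 mm thick, 140 mm long, along the case's y, 46 mm ahead of the lid's front edge on two 10 mm rods 60 mm either side of the centre. It is 256 mm from the hinge and 6 mm above the plane of the lid's underside; lid shut, 121 mm above the counter. Can be gripped from above anywhere on its arc about the hinge; it turns between the fingers.
- lid (a joint): Opening angle of the lid (rad): 0 fully shut, about 1.01 as found. A pale wood panel 210 x 320 x 12 mm, 0.4 to 0.65 kg, sloping up from its back hinge over the case. While the stay is locked it cannot close. Just after breaking, friction in the knuckle holds it up; farther down it falls by itself unless held.
- stay_thumb (a point): Centre of the front face of the white thumb plate on the stay's knuckle, 44 mm wide (case's y) x 40 x 5 mm, under the lid near the case's right side (case y -125 mm), about 155 mm above the counter. Own -x axis: the plate's outward normal, at the start to the front and up, 49 degrees above level. Pushing 5 to 12 N against it, by 20 to 25 mm, breaks the stay; the lid then stays up.
- stay_knuckle (a joint): Fold of the stay's knuckle (rad): -0.12 locked (just past straight to the front), 0 straight, growing as the knuckle moves back and down into the case; about 1.9 with the lid shut. Two flat steel links, 73 mm each, from a pivot inside the case's right front to the lid's underside. Broken to 0.4 to 0.7, the lid holds there and can be lowered with under 12 N at the bar; below 0.3 it is stiff.
- film_tin: Bystander: loose round aluminium film tin, 150 mm across, 30 mm high, left of the case. Origin at the centre of its underside.
- loupe_mid (a point): Bystander: centre of a loose black stand magnifier, 60 mm across, 62 mm high, right of the case.
- paste_jar_mid (a point): Bystander: centre of a loose jar, 70 mm across, 85 mm high, right of the case.

How it is judged:
By the outcome, as a careful person would: the job done as asked, in the order asked, and still so for the second after the job is handed in, with the robot touching nothing.
It also fails if it takes over 51 s, if anything falls off the work surface, if the arm or the gripper's body presses on something with over 40 N, if the wrist force passes 120 N, or if a joint passes its speed limit or range.

### The arm

A 7-joint arm with a two-finger parallel gripper is mounted at the origin on the work surface. World frame = base frame: x ahead of the robot, y to its left, z up, the work surface at z = 0. Lengths are in m, angles in rad, forces in N, time in s.
With the tool pointing down it reaches from about 0.425 to 0.925 m from the base axis. Payload 6.8 kg.
Tool frame: the origin (TCP) lies on the centre line of the jaws, within the pads' length; the fingertips stand 25 mm ahead of it and the grasp point (between the pads) lies 6 mm ahead of it; z points along the fingers, y is the direction in which the jaws open and shut (so a half turn about z gives the same grasp; the last joint's range is limited). The gripper opens to 85 mm and grips with 20 to 120 N. Pads are 22 mm wide; open, the fingers measure 114 mm over their backs; the gripper's body (76 mm by 85 mm) begins 54 mm behind the grasp point. The pads swing forward as they close: fully open they stand 13 mm farther back than shut.
Start: joints at [1.033, 0.477, 0.022, 1.555, -0.011, 1.109, -0.083], TCP at [0.281, -0.614, 0.256] pointing down, gripper open.
Joint ranges: [-2.96, 2.96], [-0.34, 2.1], [-1.41, 1.46], [0.24, 2.44], [-1.37, 4.51], [0.17, 1.92], [-2.96, 2.96]. Speed limits (rad/s): [2.39, 2.39, 3.14, 3.14, 3.14, 3.14, 3.14].

### API

Orientations are given as a unit quaternion [w, x, y, z].
In Python, from station import status, cams, order, models gives the robot as it stands.
- The arm moves only by the tool move_arm, never from a script. Its argument "steps" is one flat list of numbers, 7 for each row, row after row: the gripper's target within -1 to 1 (fully open at 1, half-way at 0, shut at -1), then the shift along the world's x, y, z in cm, then the turn, a rotation vector about the world's x, y, z in degrees. A call has 1 to 8 rows; each row shifts and turns the commanded pose from where the row before left it; what a row does not reach is not made up. A row lasts 1/10 s, in which the tool goes at most 50 mm and 8.59 degrees, less where a joint would pass 70% of its speed; a pose out of reach is approached as far as the arm can. A call with a gripper value outside its range is refused whole. The fingers move at their own pace and stop on an object; "newtons" is the grip in N (left out, the last holds). Time passes only in rows, so rows that do not move let the fingers close. It gives the time, the measured TCP pose, the force and the opening at its end, in the units of the state.
- status.get_obs(): the state, without advancing time (a new reading comes with each control period).
- cams.read_camera(name): name is "side" or "top" or "wrist"; returns a dict with "pixels" (384x512x3 uint8, red, green, blue), "mtx" (3x3 intrinsics, pixels), "T" (4x4, takes a point from camera to world coordinates); the wrist camera has in their place "T_tool_cam" (4x4, takes a point from camera to tool coordinates, whose origin is the TCP and whose axes are the flange's). Camera axes: x right, y down, z forward; pixel columns grow to the right and rows downward; lengths in m; the calibration is good to about 2 mm. The wrist camera is an equidistant fisheye: a pixel r from the principal point sees the ray r / f radians off the axis. A picture is of the moment at which its call begins: read the wrist's pose just before it. There is no depth.
- order.hand_in(): hands the job in, once; it reports no verdict.
Trained networks look in the newest picture that a camera, given by its name, has taken for a name from the list of things; names that differ only in an ending like _2 or _b are one class to them, and where a whole thing is asked for, a point or a joint stands for the part that bears it (a point fixed in the world has none). Each returns a list of dicts, best first, with "score" (0 to 1); they miss things now and then, are a little off and sometimes report something else, mostly with a low value. They report only what shows in the picture. A call takes as long as a camera call.
- models.silhouettes(camera, query): "region" (384x512 bool, what is visible of it) and "box" ([centre column, centre row, width, height] in pixels, round what is visible of it).
- models.place_of(camera, query): "position" ([row, column] in pixels: a listed point, or the origin of a listed thing).
The state is a dict: "t": time; "q": joint angles; "joint_vel": joint speeds; "joint_torque": joint torques, N m; "eef_pos": TCP position; "tool_rot": TCP orientation; "contact_force": force on the tool from outside, world axes, zero at the start; "torque": the same for the moment, N m; "gripper_width": opening from 0.0 (shut) to 1.0 (fully open).
Only numpy, scipy, OpenCV 4.12 (cv2) and the standard library are available. Lean on these libraries where they do the work, as an engineer would, in place of code of your own. Each camera call takes 0.05 s, during which the arm holds its last target.

## Working session

There is one attempt and no reset: what is moved stays moved. The work goes in short steps, Python scripts to look and compute and a tool call to move; the robot and the scene stay as the last step left them, time stands still between calls to the robot, and variables do not carry over. Pictures are saved under pics/ and viewed, and the job is handed in when it is done.

Besides the shell and the picture viewer there is one more tool, called after "Call:" as name(argument=value, ...) on one line, values as JSON. move_arm: Moves the arm, as the interface text tells. Its arguments: {"type":"object","properties":{"steps":{"type":"array"},"newtons":{"type":"number"}},"required":["steps"]}

```bash
ls; mkdir -p pics
python3 - <<'E'
from station import status,cams,models
import cv2,numpy as np
print(status.get_obs())
for n in ["side","top","wrist"]:
    c=cams.read_camera(n); cv2.imwrite(f"pics/{n}0.png",c["pixels"][:,:,::-1])
    print(n,c["mtx"].round(1).tolist(),np.array(c.get("T",c.get("T_tool_cam"))).round(4).tolist())
    for q in ["print_case","lid_hinge","lid_bar","stay_thumb","film_tin","loupe_mid","paste_jar_mid"]:
        print(n,q,[(np.round(r["position"],1).tolist(),round(r["score"],2)) for r in models.place_of(n,q)[:2]])
E
```

```text
pics
{'t': 0.0, 'q': array([ 1.03292418,  0.47779482,  0.02235522,  1.55644364, -0.011486  ,
        1.10930184, -0.08310816]), 'joint_vel': array([-0.00053978, -0.00049882, -0.00106679, -0.00023204,  0.0001402 ,
        0.00101499,  0.00113525]), 'joint_torque': array([-1.75376795e-04, -5.96443856e+01,  1.60773341e+00, -2.81190741e+01,
        1.24327347e-02,  9.27876681e-03, -6.50831922e-07]), 'eef_pos': array([ 0.28099951, -0.61313261,  0.25533282]), 'tool_rot': array([-8.68977079e-04,  9.76999649e-01,  2.13238972e-01, -2.68829653e-04]), 'contact_force': array([ 0.48448973, -0.67192916, -1.04533514]), 'torque': array([-0.02769033,  0.01102029,  0.02458017]), 'gripper_width': 1.0006887577126948}
side [[469.7, 0.0, 255.1], [0.0, 469.7, 185.8], [0.0, 0.0, 1.0]] [[-0.6718, -0.4901, 0.5554, -0.0114], [-0.7407, 0.4369, -0.5104, 0.6922], [0.0075, -0.7543, -0.6565, 0.9724], [0.0, 0.0, 0.0, 1.0]]
side print_case [([238.7, 253.9], 0.98)]
side lid_hinge [([188.4, 232.0], 0.68)]
side lid_bar [([143.6, 269.1], 0.76)]
side stay_thumb [([181.6, 297.5], 0.6)]
side film_tin [([311.5, 183.7], 0.89)
[... 184 characters left out ...]
], [-0.9998, 0.0135, -0.0124, 0.105], [0.0101, -0.1557, -0.9878, 1.1506], [0.0, 0.0, 0.0, 1.0]]
top print_case [([205.1, 262.9], 0.64)]
top lid_hinge [([166.5, 264.0], 0.64)]
top lid_bar [([200.8, 265.4], 0.75)]
top stay_thumb [([207.8, 311.6], 0.64)]
top film_tin [([225.1, 165.7], 0.69)]
top loupe_mid [([236.5, 349.6], 0.71)]
top paste_jar_mid [([175.8, 348.4], 0.89)]
wrist [[297.3, 0.0, 252.3], [0.0, 297.3, 190.6], [0.0, 0.0, 1.0]] [[-0.0003, -0.9481, -0.318, 0.0834], [1.0, -0.0003, 0.0001, 0.0008], [-0.0002, -0.318, 0.9481, -0.1178], [0.0, 0.0, 0.0, 1.0]]
wrist print_case []
wrist lid_hinge []
wrist lid_bar []
wrist stay_thumb []
wrist film_tin []
wrist loupe_mid []
wrist paste_jar_mid []
```

View pics/side0.png

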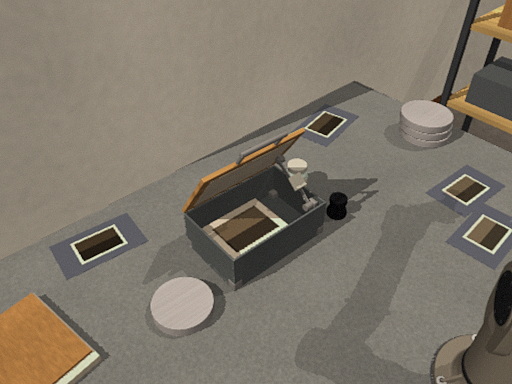

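View pics/top0.png

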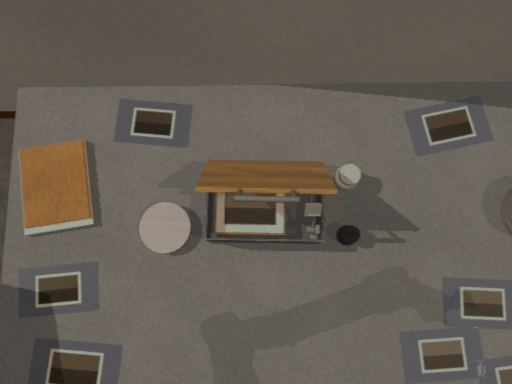

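```bash
cat > h.py <<'E'
import numpy as np,cv2
from scipy.optimize import least_squares
from scipy.spatial.transform import Rotation as R
def proj(c,P):
    T=np.array(c["T"]);p=(np.atleast_2d(P)-T[:3,3])@T[:3,:3]
    K=c["mtx"];return np.c_[K[0,0]*p[:,0]/p[:,2]+K[0,2],K[1,1]*p[:,1]/p[:,2]+K[1,2]]
def tri(cs,px):
    f=lambda X:np.concatenate([(proj(c,X)[0]-p) for c,p in zip(cs,px)])
    r=least_squares(f,[0.6,0,0.1]);return r.x,np.sqrt(2*r.cost)
E
python3 - <<'E'
from h import *
from station import cams,models
s=cams.read_camera("side");t=cams.read_camera("top")
pos={}
for q in ["print_case","lid_hinge","lid_bar","stay_thumb","film_tin","loupe_mid","paste_jar_mid"]:
    a=models.place_of("side",q)[0]["position"][::-1];b=models.place_of("top",q)[0]["position"][::-1]
    X,e=tri([s,t],[a,b]);print(q,X.round(4),round(e,1)); pos[q]=(a,b)
import pickle;pickle.dump((dict(s),dict(t),pos),open("s0.pkl","wb"))
qs=["print_case","lid_hinge","lid_bar"]
def pts(v):
    x,y,w,a=v[:4];c=R.from_euler('z',w).as_matrix()
    loc=[[0,0,0],[.105,0,.115],[.105-.256*np.cos(a)-.006*np.sin(a)*-1*-1,0,.115+.256*np.sin(a)+.006*np.cos(a)]]
    return np.array(loc)@c.T+[x,y,0]
def f(v):
    P=pts(v);return np.concatenate([np.r_[proj(s,p)[0]-pos[q][0],proj(t,p)[0]-pos[q][1]] for p,q in zip(P,qs)])
r=least_squares(f,[.6,.1,0,1.01]);print(r.x.round(3),r.fun.round(1))
a=s["pixels"][120:290,170:360];cv2.imwrite("pics/sz.png",cv2.resize(a,None,fx=4,fy=3.5,interpolation=2)[:,:,::-1])
a=t["pixels"][140:260,130:380];cv2.imwrite("pics/tz.png",cv2.resize(a,None,fx=3.2,fy=3.2,interpolation=2)[:,:,::-1])
E
```

```text
print_case [ 0.6559  0.0782 -0.0122] 0.8
lid_hinge [0.7523 0.0757 0.1146] 1.0
lid_bar [0.627  0.0785 0.331 ] 0.0
stay_thumb [ 0.6145 -0.0444  0.1658] 2.1
film_tin [ 0.5959  0.3694 -0.0063] 1.2
loupe_mid [ 0.5608 -0.1591  0.041 ] 0.9
paste_jar_mid [ 0.7416 -0.1672  0.0326] 1.2
[ 0.65   0.08  -0.047  1.051] [ 1.4 -1.4 -1.   0.9 -1.3 -0.8  0.6 -0.6  0.3 -1.9 -1.3  1.3]
```

View pics/sz.png

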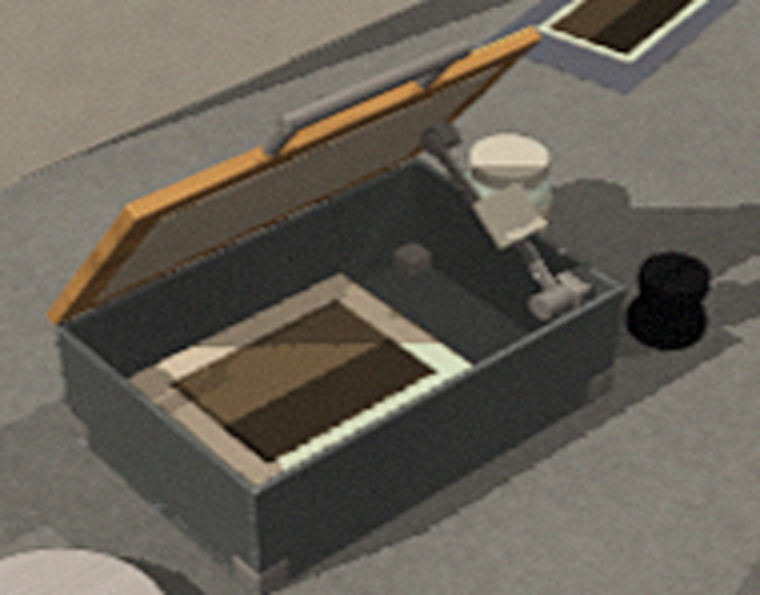

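View pics/tz.png

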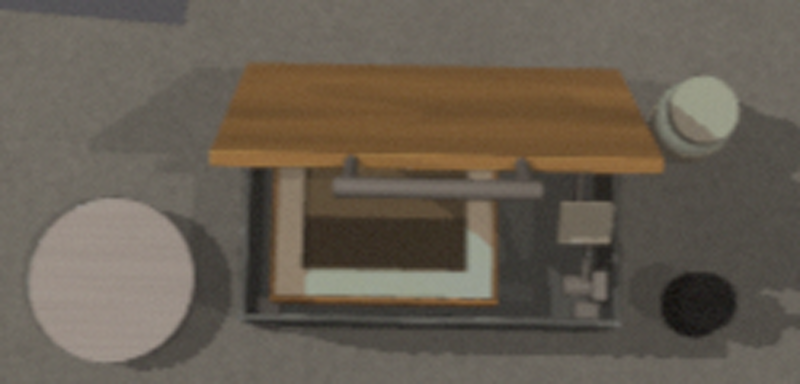

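Run:
```python
from h import *
import pickle
s,t,pos=pickle.load(open("s0.pkl","rb"))
sz=lambda c,r:(170+c/4-.4,120+r/3.5-.4); tz=lambda c,r:(130+c/3.2-.3,140+r/3.2-.3)
obs=[(s,[-.105,.16,.115],sz(258,490)),(s,[-.105,-.16,.115],sz(627,290)),(s,[.105,.16,.115],sz(60,322)),
(t,[-.105,.16,.115],tz(245,322)),(t,[-.105,-.16,.115],tz(621,325))]
def lid(a,x,z,y): return [.105-x*np.cos(a)-z*np.sin(a)*-1*-1 if 0 else .105-x*np.cos(a)+z*np.sin(a),y,.115+x*np.sin(a)+z*np.cos(a)]
# lid rotating open: point ahead (-x) goes up; normal (+z) tilts to +x
bar=[(s,.07,sz(272,142)),(s,-.07,sz(470,52)),(t,.07,tz(333,187)),(t,-.07,tz(543,190))]
lc=[(t,.16,tz(211,152),.012),(t,-.16,tz(662,159),.012)]
def f(v):
    x,y,w,a=v;C=R.from_euler('z',w).as_matrix();o=np.array([x,y,0])
    e=[proj(c,C@p+o)[0]-u for c,p,u in obs]
    e+=[proj(c,C@lid(a,.256,.006,yy)+o)[0]-u for c,yy,u in bar]
    e+=[proj(c,C@lid(a,.21,z,yy)+o)[0]-u for c,yy,u,z in lc]
    e+=[(proj(c,C@lid(a,.256,.006,0)+o)[0]-u)*.7 for c,u in zip((s,t),pos["lid_bar"])]
    e+=[(proj(c,C@[.105,0,.115]+o)[0]-u)*.7 for c,u in zip((s,t),pos["lid_hinge"])]
    return np.concatenate(e)
r=least_squares(f,[.65,.08,-.047,1.01],loss='soft_l1');print(r.x.round(4));print(f(r.x).reshape(-1,2).round(1).tolist())
print("sd",np.sqrt(np.diag(np.linalg.inv(r.jac.T@r.jac))))
x,y,w,a=r.x;C=R.from_euler('z',w).as_matrix();o=np.array([x,y,0])
print("bar",C@lid(a,.256,.006,0)+o)
X,e=tri([s,t],[sz(511,215),tz(585.5,222)]);print("thumb",X,e,"case frame",C.T@(X-o))
for nm,ss,tt in [("ul?",(515,183),(558,201))]: pass
```

```text
[ 0.6501  0.0795 -0.0302  1.0081]
[[-0.5, 0.7], [0.5, -1.7], [-1.2, 0.9], [-2.1, -0.7], [0.2, 0.2], [3.4, -4.8], [-0.5, -2.0], [0.3, 0.3], [0.0, 0.4], [-0.5, -0.0], [1.1, 0.2], [0.3, -0.3], [-0.5, 0.9], [-1.1, -0.4], [0.2, -0.4]]
sd [0.00146005 0.00092955 0.00633578 0.00776735]
bar [0.62366171 0.08027014 0.33473431]
thumb [ 0.62331926 -0.04532166  0.15009965] 0.2496289378788575 case frame [-0.02303367 -0.12554477  0.15009965]
```

Call:
move_arm(steps=[-1,1.5,4.2,0.6,0,0,8,-1,1.5,4.2,0.6,0,0,8,-1,1.5,4.2,0.6,0,0,8,-1,1.5,4.2,0.6,0,0,8,-1,1.5,4.2,0.6,0,0,8,-1,1.5,4.2,0.6,0,0,8,-1,1.5,4.2,0.6,0,0,8,-1,1.5,4.2,0.6,0,0,7.7], newtons=40)

```text
t: 2.8
eef_pos: [0.4016, -0.2759, 0.3049]
tool_rot: [0.0, 0.715, 0.699, -0.0]
contact_force: [1.1, 0.4, -0.3]
gripper_width: -0.0
```

Run:
```python
from station import status
o=status.get_obs();print({k:o[k].round(3) if hasattr(o[k],'round') else o[k] for k in o if k not in('joint_torque','joint_vel')})
```

```text
{'t': 2.8, 'q': array([ 0.783,  0.139, -0.339,  1.914,  0.052,  1.097,  0.399]), 'eef_pos': array([ 0.402, -0.276,  0.305]), 'tool_rot': array([ 0.   ,  0.715,  0.699, -0.   ]), 'contact_force': array([ 1.107,  0.447, -0.319]), 'torque': array([-0.009, -0.09 , -0.044]), 'gripper_width': -9.071642274392075e-05}
```

Call:
move_arm(steps=[-1,2,4.5,0,0,-5,0,-1,2,4.5,0,0,-5,0,-1,2,4.5,0,0,-5,0,-1,2,4.5,0,0,-5,0,-1,2,4.7,0,0,-5,0,-1,0,0,0,0,0,0])

```text
t: 3.4
eef_pos: [0.5009, -0.0451, 0.3045]
tool_rot: [0.151, 0.697, 0.683, 0.157]
contact_force: [-0.4, -0.6, 0.3]
gripper_width: 0.003
```

```bash
cat > st.py <<'E'
from station import status
from scipy.spatial.transform import Rotation as R
import numpy as np
o=status.get_obs();print({k:o[k].round(3).tolist() if hasattr(o[k],'round') else o[k] for k in o if k not in('joint_torque','joint_vel')})
w=o["tool_rot"];M=R.from_quat([*w[1:],w[0]]).as_matrix();print("tool axes x,y,z",M.T.round(3).tolist());print("tip",(o["eef_pos"]+.025*M[:,2]).round(4))
E
python3 st.py
```

```text
{'t': 3.4, 'q': [0.568, -0.026, -0.586, 2.153, -0.017, 0.571, -0.028], 'eef_pos': [0.501, -0.045, 0.305], 'tool_rot': [0.151, 0.697, 0.683, 0.157], 'contact_force': [-0.438, -0.553, 0.279], 'torque': [-0.018, 0.447, 0.017], 'gripper_width': 0.003422888681716464}
tool axes x,y,z [[0.017, 1.0, 0.012], [0.905, -0.021, 0.425], [0.425, 0.004, -0.905]]
tip [ 0.5115 -0.045   0.2819]
```

Call:
move_arm(steps=[-1,2.1,0,-3,0,0,0,-1,2.1,0,-3,0,0,0,-1,2,0,-3,0,0,0,-1,0,0,0,0,0,0])

```text
t: 3.8
eef_pos: [0.5623, -0.0521, 0.2101]
tool_rot: [0.148, 0.701, 0.681, 0.153]
contact_force: [-0.5, -0.0, 0.5]
gripper_width: -0.005
```

```bash
python3 st.py
python3 - <<'E'
from h import *
from station import cams
s=cams.read_camera("side");t=cams.read_camera("top");w=cams.read_camera("wrist")
a=s["pixels"][100:250,200:370];a=cv2.resize(a,None,fx=3,fy=3,interpolation=2);b=t["pixels"][140:290,230:380];b=cv2.resize(b,None,fx=3,fy=3,interpolation=2)
cv2.imwrite("pics/p1a.png",a[:,:,::-1]);cv2.imwrite("pics/p1b.png",b[:,:,::-1]);cv2.imwrite("pics/p1w.png",w["pixels"][:,:,::-1])
E
```

```text
{'t': 3.8, 'q': [0.452, 0.23, -0.53, 2.14, 0.351, 0.391, -0.368], 'eef_pos': [0.562, -0.052, 0.21], 'tool_rot': [0.148, 0.701, 0.681, 0.153], 'contact_force': [-0.529, -0.007, 0.496], 'torque': [0.061, 0.468, 0.012], 'gripper_width': -0.0047573868299009975}
tool axes x,y,z [[0.027, 1.0, 0.014], [0.909, -0.03, 0.416], [0.416, 0.001, -0.909]]
tip [ 0.5727 -0.052   0.1874]
```

View pics/p1a.png

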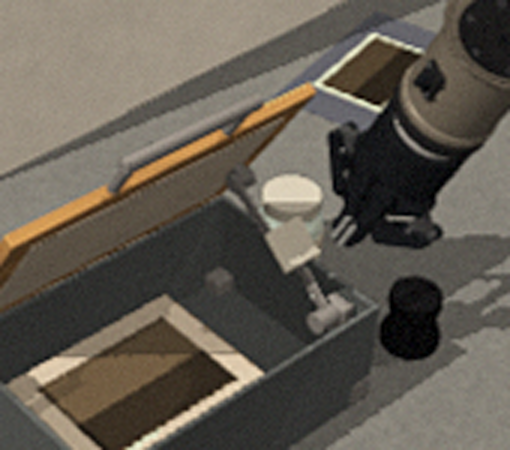

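View pics/p1b.png

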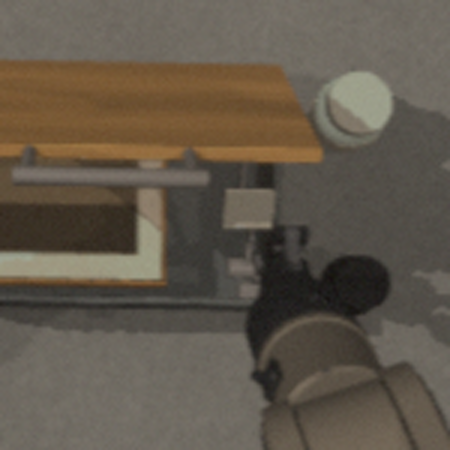

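View pics/p1w.png

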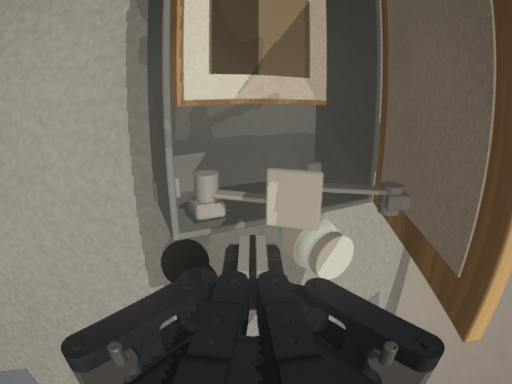

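```bash
cat >> h.py <<'E'
def wproj(c,o,P):
    w=o["tool_rot"];M=R.from_quat([*w[1:],w[0]]).as_matrix();T=np.array(c["T_tool_cam"])
    p=(M.T@(np.array(P)-o["eef_pos"])-T[:3,3])@T[:3,:3]
    th=np.arctan2(np.hypot(p[0],p[1]),p[2]);ph=np.arctan2(p[1],p[0]);K=c["mtx"]
    return np.array([K[0,2]+K[0,0]*th*np.cos(ph),K[1,2]+K[1,1]*th*np.sin(ph)])
E
python3 - <<'E'
from h import *
from station import cams,models,status
o=status.get_obs();w=cams.read_camera("wrist");s=cams.read_camera("side");t=cams.read_camera("top")
M=R.from_quat([*o["tool_rot"][1:],o["tool_rot"][0]]).as_matrix();tip=o["eef_pos"]+.025*M[:,2]
print("tip side zoom",(proj(s,tip)[0]-[200,100])*3,"top zoom",(proj(t,tip)[0]-[230,140])*3,"wrist",wproj(w,o,tip))
print("wrist thumb net",[(r["position"],r["score"]) for r in models.place_of("wrist","stay_thumb")[:2]])
T0=[.6233,-.0453,.1501];print("predict",wproj(w,o,T0))
# joint fit: plate centers: side zoom (293,245), top zoom(248,208), wrist (294,197)
sp=np.array([293,245])/3+[200,100]-.3;tp=np.array([248,208])/3+[230,140]-.3;wp=[294.5,197.5]
f=lambda X:np.r_[proj(s,X)[0]-sp,proj(t,X)[0]-tp,wproj(w,o,X)-wp]
r=least_squares(f,T0);print(r.x,r.fun)
cp=np.array([[269,169],[322,169],[319,228],[267,224]]) # wrist corners
E
```

```text
tip side zoom [341.87959526 230.64224072] top zoom [265.88681492 260.93815978] wrist [249.17306537 249.74110543]
wrist thumb net [([198.7, 291.8], 0.96)]
predict [287.58716413 199.47440676]
[ 0.62465104 -0.04218712  0.15624591] [-1.21075484 -1.82796688 -0.45921956 -0.61854683 -0.72532473  0.1326961 ]
```

Call:
move_arm(steps=[-1,0.6,0.9,0.5,0,0,0,-1,1.3,0,-1.5,0,0,0,-1,1.3,0,-1.5,0,0,0,-1,0,0,0,0,0,0])

```text
t: 4.55
eef_pos: [0.5957, -0.0417, 0.1888]
tool_rot: [0.15, 0.7, 0.68, 0.155]
contact_force: [-0.0, -0.2, 0.6]
gripper_width: -0.002
```

```bash
python3 st.py
python3 - <<'E'
from h import *
from station import cams
w=cams.read_camera("wrist")
cv2.imwrite("pics/p2w.png",w["pixels"][:,:,::-1])
E
```

```text
{'t': 4.55, 'q': [0.355, 0.306, -0.463, 2.098, 0.462, 0.363, -0.488], 'eef_pos': [0.596, -0.042, 0.189], 'tool_rot': [0.15, 0.7, 0.68, 0.155], 'contact_force': [-0.033, -0.22, 0.569], 'torque': [0.024, 0.456, -0.019], 'gripper_width': -0.0016694169205031164}
tool axes x,y,z [[0.026, 1.0, 0.013], [0.906, -0.029, 0.422], [0.422, 0.001, -0.907]]
tip [ 0.6062 -0.0417  0.1661]
```

View pics/p2w.png

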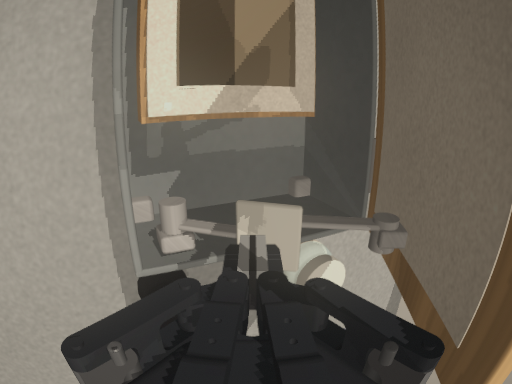

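Call:
move_arm(steps=[-1,0.33,0,-0.38,0,0,0,-1,0.33,0,-0.38,0,0,0,-1,0,0,0,0,0,0])

```text
t: 4.9
eef_pos: [0.6016, -0.0427, 0.1818]
tool_rot: [0.151, 0.7, 0.68, 0.155]
contact_force: [1.0, 0.3, -0.3]
gripper_width: 0.001
```

Call:
move_arm(steps=[-1,0.2,0,-0.23,0,0,0,-1,0,0,0,0,0,0])

```text
t: 5.1
eef_pos: [0.6035, -0.0427, 0.1793]
tool_rot: [0.151, 0.7, 0.68, 0.155]
contact_force: [-0.7, -0.6, 0.6]
gripper_width: 0.001
```

Call:
move_arm(steps=[-1,0.2,0,-0.23,0,0,0,-1,0,0,0,0,0,0])

```text
t: 5.3
eef_pos: [0.6055, -0.0427, 0.1769]
tool_rot: [0.151, 0.7, 0.68, 0.155]
contact_force: [-0.8, -0.1, 0.4]
gripper_width: 0.005
```

Call:
move_arm(steps=[-1,0.2,0,-0.23,0,0,0,-1,0,0,0,0,0,0])

```text
t: 5.5
eef_pos: [0.6078, -0.0427, 0.175]
tool_rot: [0.151, 0.7, 0.68, 0.155]
contact_force: [-1.4, -0.8, 2.6]
gripper_width: -0.002
```

Call:
move_arm(steps=[-1,0.2,0,-0.23,0,0,0,-1,0.2,0,-0.23,0,0,0,-1,0,0,0,0,0,0])

```text
t: 5.8
eef_pos: [0.6124, -0.0428, 0.1707]
tool_rot: [0.151, 0.7, 0.68, 0.156]
contact_force: [-0.1, -0.7, 1.7]
gripper_width: 0.0
```

Call:
move_arm(steps=[-1,0.2,0,-0.23,0,0,0,-1,0.2,0,-0.23,0,0,0,-1,0,0,0,0,0,0])

```text
t: 6.1
eef_pos: [0.6163, -0.0428, 0.166]
tool_rot: [0.151, 0.7, 0.68, 0.156]
contact_force: [-0.5, -0.4, 2.2]
gripper_width: -0.002
```

Call:
move_arm(steps=[-1,0.2,0,-0.23,0,0,0,-1,0.2,0,-0.23,0,0,0,-1,0,0,0,0,0,0])

```text
t: 6.4
eef_pos: [0.6198, -0.0426, 0.1611]
tool_rot: [0.151, 0.7, 0.68, 0.155]
contact_force: [-0.7, -1.0, 1.5]
gripper_width: -0.0
```

```bash
python3 st.py
python3 - <<'E'
from h import *
from station import cams
s=cams.read_camera("side");w=cams.read_camera("wrist")
a=s["pixels"][100:250,200:370];a=cv2.resize(a,None,fx=3,fy=3,interpolation=2)
cv2.imwrite("pics/p3a.png",a[:,:,::-1]);cv2.imwrite("pics/p3w.png",w["pixels"][:,:,::-1])
E
```

```text
{'t': 6.4, 'q': [0.289, 0.378, -0.394, 2.07, 0.536, 0.321, -0.554], 'eef_pos': [0.62, -0.043, 0.161], 'tool_rot': [0.151, 0.7, 0.68, 0.155], 'contact_force': [-0.682, -1.037, 1.468], 'torque': [-0.039, 0.178, 0.017], 'gripper_width': -2.8933226098117515e-05}
tool axes x,y,z [[0.027, 1.0, 0.012], [0.906, -0.029, 0.423], [0.423, 0.0, -0.906]]
tip [ 0.6304 -0.0426  0.1384]
```

View pics/p3a.png

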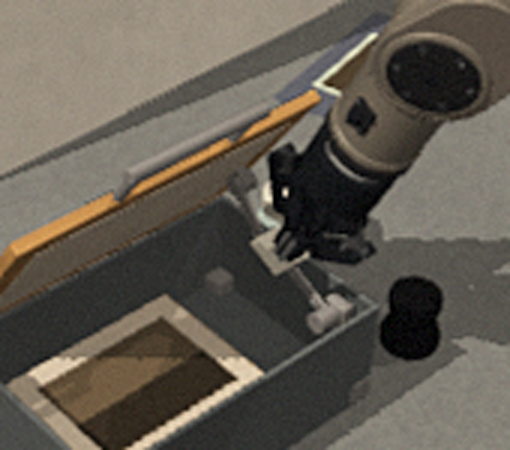

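View pics/p3w.png

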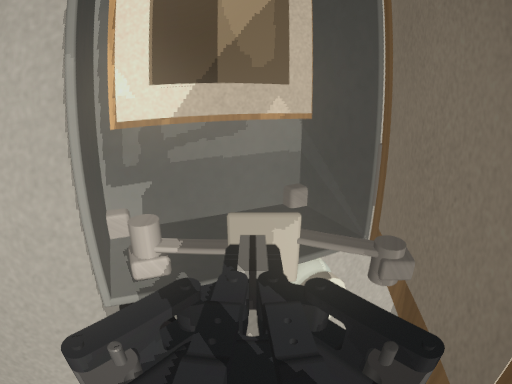

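Call:
move_arm(steps=[-1,0.2,0,-0.23,0,0,0,-1,0.2,0,-0.23,0,0,0,-1,0,0,0,0,0,0])

```text
t: 6.8
eef_pos: [0.6231, -0.0426, 0.1557]
tool_rot: [0.15, 0.7, 0.68, 0.155]
contact_force: [-1.7, -0.8, 0.8]
gripper_width: 0.002
```

```bash
python3 st.py
python3 - <<'E'
from h import *
from station import cams,models
s=cams.read_camera("side");w=cams.read_camera("wrist")
a=s["pixels"][100:250,200:370];a=cv2.resize(a,None,fx=3,fy=3,interpolation=2)
cv2.imwrite("pics/p4a.png",a[:,:,::-1]);cv2.imwrite("pics/p4w.png",w["pixels"][:,:,::-1])
E
```

```text
{'t': 6.8, 'q': [0.278, 0.39, -0.382, 2.066, 0.546, 0.315, -0.564], 'eef_pos': [0.623, -0.043, 0.156], 'tool_rot': [0.15, 0.7, 0.68, 0.155], 'contact_force': [-1.719, -0.814, 0.813], 'torque': [-0.11, 0.45, -0.027], 'gripper_width': 0.0015350300532460048}
tool axes x,y,z [[0.026, 1.0, 0.012], [0.906, -0.029, 0.421], [0.422, 0.0, -0.907]]
tip [ 0.6337 -0.0426  0.133 ]
```

View pics/p4w.png

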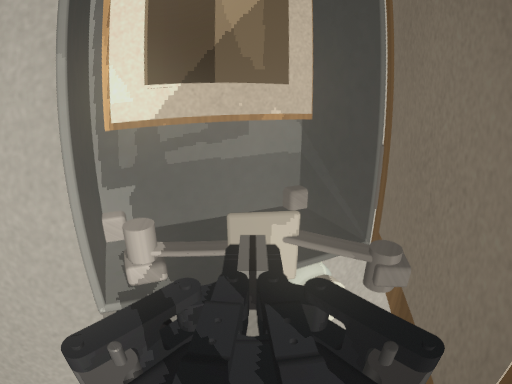

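Call:
move_arm(steps=[-1,-1.3,0,1.5,0,0,0,-1,-2.5,0,2.8,0,0,0,-1,-3,0,2.8,0,0,0,-1,-3.4,0,2.5,0,0,0,-1,0,0,0,0,0,0])

```text
t: 7.4
eef_pos: [0.5193, -0.0431, 0.2547]
tool_rot: [0.153, 0.7, 0.68, 0.155]
contact_force: [-0.0, -0.1, 0.9]
gripper_width: 0.0
```

```bash
python3 st.py
python3 - <<'E'
from h import *
from station import cams,models,status
o=status.get_obs();w=cams.read_camera("wrist");s=cams.read_camera("side");t=cams.read_camera("top")
for n in("side","top","wrist"):
  for q in ("stay_thumb","lid_bar"):print(n,q,[(r["position"],round(r["score"],2)) for r in models.place_of(n,q)[:1]])
import pickle;pickle.dump((o,dict(w),dict(s),dict(t)),open("s5.pkl","wb"))
a=s["pixels"][100:250,200:370];a=cv2.resize(a,None,fx=4,fy=4,interpolation=2);b=t["pixels"][140:290,230:380];b=cv2.resize(b,None,fx=4,fy=4,interpolation=2)
cv2.imwrite("pics/p5a.png",a[:,:,::-1]);cv2.imwrite("pics/p5b.png",b[:,:,::-1]);cv2.imwrite("pics/p5w.png",w["pixels"][:,:,::-1])
E
```

```text
{'t': 7.4, 'q': [0.568, 0.088, -0.638, 2.181, 0.181, 0.458, -0.232], 'eef_pos': [0.519, -0.043, 0.255], 'tool_rot': [0.153, 0.7, 0.68, 0.155], 'contact_force': [-0.047, -0.132, 0.948], 'torque': [-0.023, 0.411, -0.031], 'gripper_width': 0.00011455537879205736}
tool axes x,y,z [[0.028, 1.0, 0.01], [0.905, -0.029, 0.425], [0.425, -0.003, -0.905]]
tip [ 0.5299 -0.0432  0.232 ]
side stay_thumb [([180.8, 293.2], 0.64)]
side lid_bar [([150.1, 272.0], 0.87)]
top stay_thumb [([202.5, 309.2], 0.67)]
top lid_bar [([207.6, 263.5], 0.88)]
wrist stay_thumb [([179.8, 310.5], 0.72)]
wrist lid_bar []
```

View pics/p5a.png

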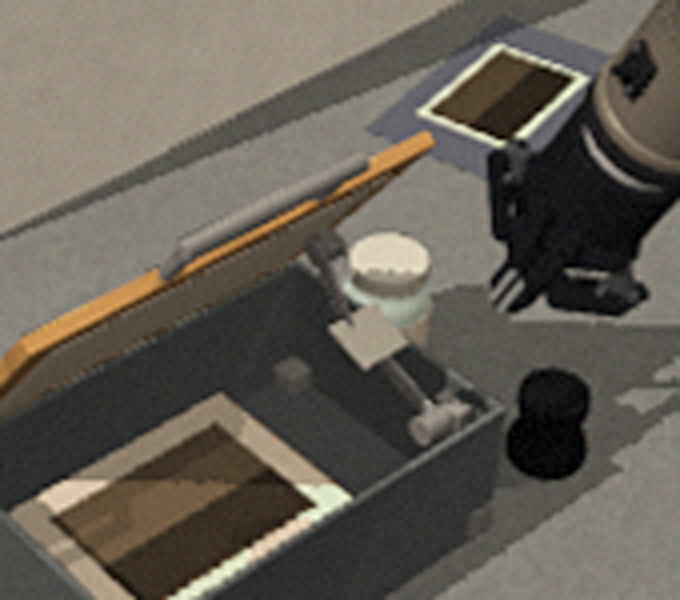

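View pics/p5b.png

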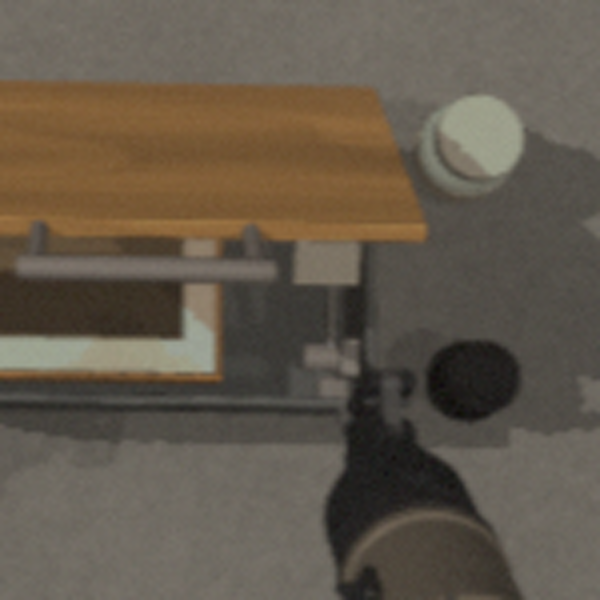

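View pics/p5w.png

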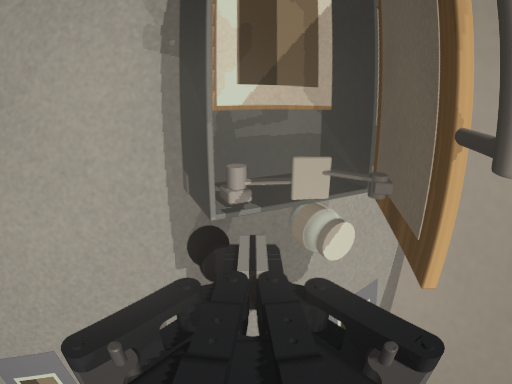

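Run:
```python
from h import *
import pickle
o,w,s,t=pickle.load(open("s5.pkl","rb"))
def lid(a,x,z,y): return [.105-x*np.cos(a)+z*np.sin(a),y,.115+x*np.sin(a)+z*np.cos(a)]
C=R.from_euler('z',-.0302).as_matrix();oo=np.array([.6501,.0795,0])
zb=lambda c,r:np.array([c,r])/4+[230,140]-.4; za=lambda c,r:np.array([c,r])/4+[200,100]-.4
ob=[(s,0,[272,150.1]),(t,0,[263.5,207.6]),(t,.07,zb(17,267)),(t,-.07,zb(277,269)),(s,-.07,za(370,163))]
f=lambda v:np.concatenate([proj(c,C@lid(v[0],.256,.006,y)+oo)[0]-u for c,y,u in ob])
r=least_squares(f,[.9]);a=r.x[0];print(a,r.fun.reshape(-1,2).round(1).tolist());print("bar",C@lid(a,.256,.006,0)+oo)
X,e=tri([s,t],[[272,150.1],[263.5,207.6]]);print("bar tri",X,e)
A=np.array([-.072,.102]);H=np.array([.105,.115])
U0=np.array([.038,.198])-H
for aa in (1.01,a,a-.03,a+.03):
    d=1.01-aa  # lid closing: points ahead go down: rotate in (x,z) ccw by d
    c_,s_=np.cos(d),np.sin(d);U=H+np.array([c_*U0[0]-s_*U0[1],s_*U0[0]+c_*U0[1]])
    L=np.linalg.norm(U-A);print(aa,L,2*np.arccos(min(1,L/.146)))
sp=za(366,337);tp=zb(327,262)
print("thumb",(X:=tri([s,t],[sp,tp]))[0],X[1],"case",C.T@(X[0]-oo))
```

```text
0.9282675071364783 [[-2.6, 0.8], [3.0, 0.0], [0.3, 0.7], [-0.0, 1.3], [-0.8, -0.8]]
bar [0.60652258 0.08081644 0.32354458]
bar tri [0.60212766 0.08431166 0.330768  ] 3.2438141024537446
1.01 0.14600000000000002 0.0
0.9282675071364783 0.13728423673670115 0.6945536972488046
0.8982675071364783 0.13408992615899834 0.8134358236510635
0.9582675071364783 0.1404828798396068 0.5515716967779971
thumb [ 0.6387494  -0.04309464  0.13099807] 1.3824364590941163 case [-0.00764363 -0.12288147  0.13099807]
```

Call:
move_arm(steps=[0,0,0,4,0,5,0,0,0,0,4,0,5,0,0,0,0,4,0,5,0,0,1.5,3,3,0,5,0,0,2.2,4,1.5,0,5,0,0,2.5,3,0,0,0,0,0,2.5,2.4,0,0,0,0,0,0,0,0,0,0,0])

```text
t: 8.65
eef_pos: [0.6103, 0.086, 0.4155]
tool_rot: [-0.002, 0.715, 0.699, 0.001]
contact_force: [0.4, 0.3, 0.1]
gripper_width: 0.495
```

```bash
python3 st.py
python3 - <<'E'
from h import *
from station import cams,models,status
o=status.get_obs();w=cams.read_camera("wrist");s=cams.read_camera("side");t=cams.read_camera("top")
for n in("side","top","wrist"):
  for q in ("lid_bar","lid_hinge"):print(n,q,[(r["position"],round(r["score"],2)) for r in models.place_of(n,q)[:1]])
C=R.from_euler('z',-.0302).as_matrix();
B=np.array([.6065,.0808,.3235]);print("pred",wproj(w,o,B),[wproj(w,o,B+C@[0,y,0]) for y in(.07,-.07)], proj(s,B),proj(t,B))
a=s["pixels"][80:230,190:360];a=cv2.resize(a,None,fx=4,fy=4,interpolation=2)
cv2.imwrite("pics/p6a.png",a[:,:,::-1]);cv2.imwrite("pics/p6w.png",w["pixels"][:,:,::-1])
E
```

```text
{'t': 8.65, 'q': [0.287, 0.361, -0.719, 1.445, 0.233, 1.424, -0.457], 'eef_pos': [0.61, 0.086, 0.416], 'tool_rot': [-0.002, 0.715, 0.699, 0.001], 'contact_force': [0.411, 0.271, 0.063], 'torque': [0.031, -0.006, 0.032], 'gripper_width': 0.4951587730197859}
tool axes x,y,z [[0.024, 1.0, 0.004], [1.0, -0.024, -0.002], [-0.002, 0.004, -1.0]]
tip [0.6102 0.0861 0.3905]
side lid_bar [([149.9, 271.5], 0.64)]
side lid_hinge [([184.1, 233.5], 0.6)]
top lid_bar []
top lid_hinge [([229.0, 167.6], 0.22)]
wrist lid_bar [([213.4, 250.0], 0.85)]
wrist lid_hinge [([158.8, 347.5], 0.83)]
pred [245.42685852 211.77645645] [array([245.46088293, 119.00300119]), array([245.72193687, 285.94885239])] [[269.36330213 150.87626082]] [[266.51472907 207.62632252]]
```

View pics/p6a.png

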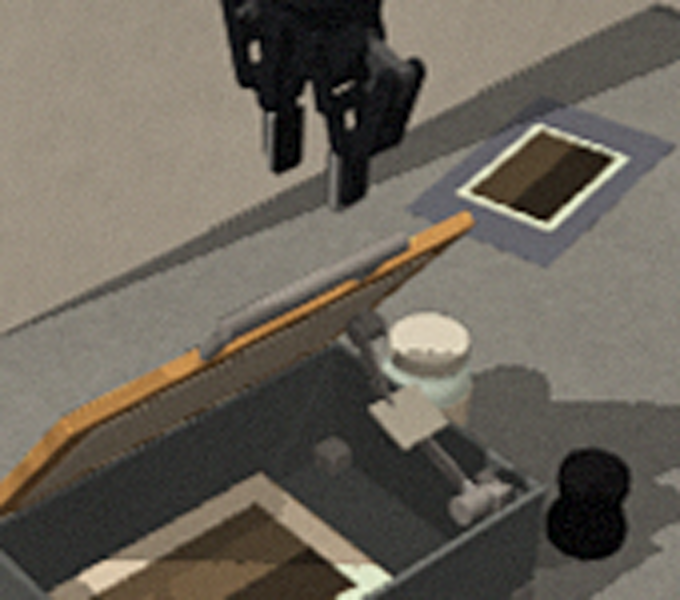

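View pics/p6w.png

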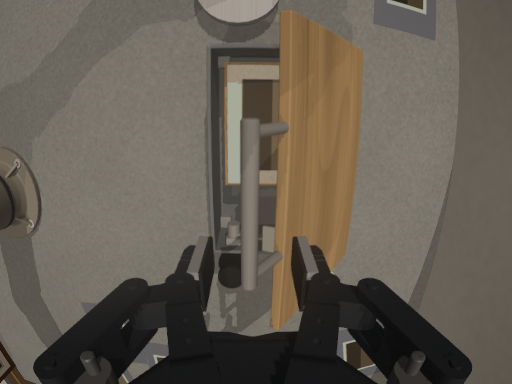

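Call:
move_arm(steps=[0,-0.1,-0.4,-3,0,0,0,0,0,0,-3,0,0,0,0,0,0,-2.5,0,0,0,0,0,0,0,0,0,0])

```text
t: 9.5
eef_pos: [0.6056, 0.0759, 0.3291]
tool_rot: [-0.002, 0.718, 0.696, -0.003]
contact_force: [0.4, -0.4, 0.9]
gripper_width: 0.502
```

```bash
python3 st.py
python3 - <<'E'
from h import *
from station import cams,models,status
o=status.get_obs();w=cams.read_camera("wrist");s=cams.read_camera("side")
a=s["pixels"][80:230,190:360];a=cv2.resize(a,None,fx=4,fy=4,interpolation=2)
cv2.imwrite("pics/p7a.png",a[:,:,::-1]);cv2.imwrite("pics/p7w.png",w["pixels"][:,:,::-1])
E
```

```text
{'t': 9.5, 'q': [0.298, 0.4, -0.705, 1.587, 0.267, 1.26, -0.482], 'eef_pos': [0.606, 0.076, 0.329], 'tool_rot': [-0.002, 0.718, 0.696, -0.003], 'contact_force': [0.395, -0.433, 0.885], 'torque': [-0.058, -0.012, -0.04], 'gripper_width': 0.5022513811217424}
tool axes x,y,z [[0.03, 1.0, -0.002], [1.0, -0.03, -0.006], [-0.006, -0.002, -1.0]]
tip [0.6054 0.0759 0.3041]
```

View pics/p7a.png

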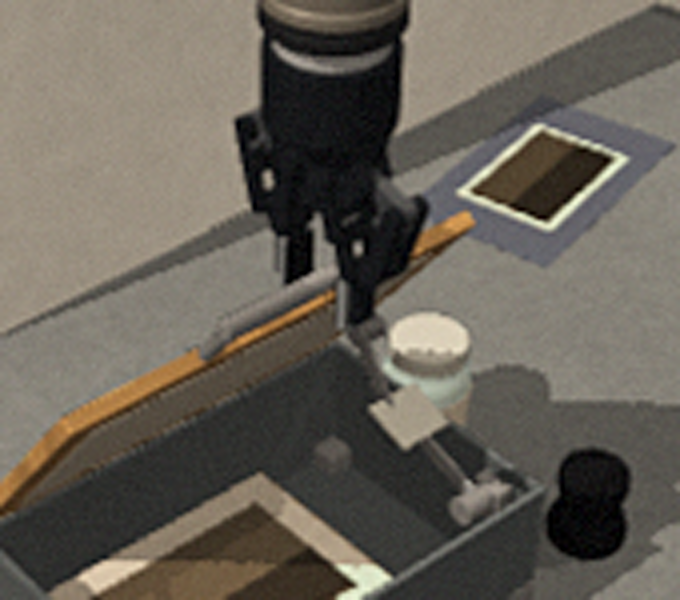

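View pics/p7w.png

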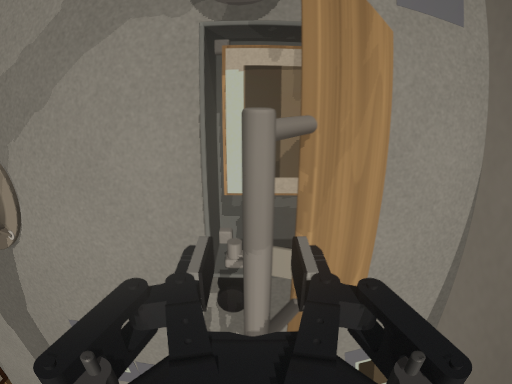

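Call:
move_arm(steps=[0,0.3,0.2,0,0,0,0,-1,0,0,0,0,0,0,-1,0,0,0,0,0,0,-1,0,0,0,0,0,0,-1,0,0,0,0,0,0,-1,0,0,0,0,0,0,-1,0,0,0,0,0,0], newtons=40)

```text
t: 10.3
eef_pos: [0.6092, 0.08, 0.3336]
tool_rot: [-0.001, 0.717, 0.697, -0.001]
contact_force: [-7.1, -0.2, 6.6]
gripper_width: 0.147
```

```bash
python3 st.py
python3 - <<'E'
from h import *
from station import cams,models,status
o=status.get_obs();w=cams.read_camera("wrist")
cv2.imwrite("pics/p8w.png",w["pixels"][:,:,::-1])
E
```

```text
{'t': 10.3, 'q': [0.292, 0.402, -0.707, 1.574, 0.269, 1.267, -0.485], 'eef_pos': [0.609, 0.08, 0.334], 'tool_rot': [-0.001, 0.717, 0.697, -0.001], 'contact_force': [-7.117, -0.214, 6.553], 'torque': [-0.027, 1.515, -0.01], 'gripper_width': 0.14677036222606818}
tool axes x,y,z [[0.029, 1.0, -0.0], [1.0, -0.029, -0.002], [-0.002, -0.0, -1.0]]
tip [0.6092 0.08   0.3086]
```

View pics/p8w.png

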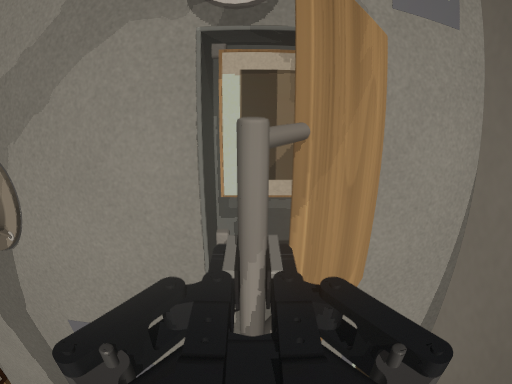

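```bash
cat > arc.py <<'E'
import numpy as np
from station import status
o=status.get_obs();p=o["eef_pos"];hx,hz=.755-.0302*0,.115
gx,gz=p[0],p[2]-.006
# account y offset along hinge line tilt (yaw -.03): hinge x at y
hx=.6501+.105*np.cos(.0302)+.0302*(p[1]-.0763)
r=np.hypot(hx-gx,gz-hz);th=np.arctan2(gz-hz,hx-gx);print("pos",p.round(4),"r",round(r,4),"th",round(th,3),"F",o["contact_force"].round(1))
import sys
N=int(sys.argv[1]);d=float(sys.argv[2]);R=.256
for k in range(N):
    a,b=th-k*d,th-(k+1)*d
    dx=-R*(np.cos(b)-np.cos(a))*100;print(round(dx*np.cos(.03),2),round(-dx*.03,2),round(R*(np.sin(b)-np.sin(a))*100,2))
E
python3 arc.py 8 .025
```

```text
pos [0.6092 0.08   0.3337] r 0.2579 th 0.969 F [-6.8 -0.7  6.6]
-0.52 0.02 -0.37
-0.51 0.02 -0.38
-0.5 0.02 -0.39
-0.49 0.01 -0.41
-0.48 0.01 -0.42
-0.47 0.01 -0.43
-0.46 0.01 -0.44
-0.45 0.01 -0.45
```

Call:
move_arm(steps=[-1,-0.52,0.02,-0.37,0,0,0,-1,-0.51,0.02,-0.38,0,0,0,-1,-0.5,0.02,-0.39,0,0,0,-1,-0.49,0.02,-0.41,0,0,0])

```text
t: 10.75
eef_pos: [0.5906, 0.0806, 0.3192]
tool_rot: [0.001, 0.717, 0.697, 0.001]
contact_force: [-3.6, -1.0, 9.5]
gripper_width: 0.143
```

```bash
python3 arc.py 8 .025; python3 st.py
```

```text
pos [0.5906 0.0806 0.3192] r 0.2576 th 0.878 F [-3.6 -1.   9.5]
-0.49 0.01 -0.41
-0.48 0.01 -0.43
-0.47 0.01 -0.44
-0.45 0.01 -0.45
-0.44 0.01 -0.46
-0.43 0.01 -0.47
-0.42 0.01 -0.48
-0.41 0.01 -0.49
{'t': 10.75, 'q': [0.305, 0.378, -0.714, 1.64, 0.261, 1.218, -0.493], 'eef_pos': [0.591, 0.081, 0.319], 'tool_rot': [0.001, 0.717, 0.697, 0.001], 'contact_force': [-3.608, -1.028, 9.482], 'torque': [-0.224, 0.423, -0.031], 'gripper_width': 0.14338692084695032}
tool axes x,y,z [[0.029, 1.0, 0.0], [1.0, -0.029, 0.003], [0.003, -0.0, -1.0]]
tip [0.5907 0.0806 0.2942]
```

Call:
move_arm(steps=[-1,-0.49,0.01,-0.41,0,0,0,-1,-0.48,0.01,-0.43,0,0,0,-1,-0.47,0.01,-0.44,0,0,0,-1,-0.45,0.01,-0.45,0,0,0,-1,-0.44,0.01,-0.46,0,0,0,-1,-0.43,0.01,-0.47,0,0,0,-1,-0.42,0.01,-0.48,0,0,0,-1,-0.41,0.01,-0.49,0,0,0])

```text
t: 11.55
eef_pos: [0.5542, 0.0817, 0.2803]
tool_rot: [-0.0, 0.717, 0.697, 0.001]
contact_force: [-0.8, 3.7, 1.8]
gripper_width: 0.146
```

```bash
python3 arc.py 8 .025
```

```text
pos [0.5542 0.0817 0.2803] r 0.2565 th 0.67 F [-0.8  3.7  1.8]
-0.39 0.01 -0.51
-0.38 0.01 -0.52
-0.37 0.01 -0.53
-0.35 0.01 -0.53
-0.34 0.01 -0.54
-0.32 0.01 -0.55
-0.31 0.01 -0.56
-0.3 0.01 -0.57
```

Call:
move_arm(steps=[-1,-0.39,0.01,-0.51,0,0,0,-1,-0.38,0.01,-0.52,0,0,0,-1,-0.37,0.01,-0.53,0,0,0,-1,-0.35,0.01,-0.53,0,0,0,-1,-0.34,0.01,-0.54,0,0,0,-1,-0.32,0.01,-0.55,0,0,0,-1,-0.31,0.01,-0.56,0,0,0,-1,-0.3,0.01,-0.57,0,0,0])

```text
t: 12.35
eef_pos: [0.5268, 0.0823, 0.2371]
tool_rot: [-0.0, 0.717, 0.697, 0.001]
contact_force: [-3.8, 3.8, 4.1]
gripper_width: 0.149
```

```bash
python3 arc.py 8 .025
python3 - <<'E'
from h import *
from station import cams
s=cams.read_camera("side")
a=s["pixels"][80:290,160:360];a=cv2.resize(a,None,fx=2.8,fy=2.8,interpolation=2)
cv2.imwrite("pics/p9a.png",a[:,:,::-1])
E
```

```text
pos [0.5268 0.0823 0.2371] r 0.2563 th 0.47 F [-3.8  3.8  4.1]
-0.28 0.01 -0.57
-0.27 0.01 -0.58
-0.25 0.01 -0.59
-0.24 0.01 -0.59
-0.22 0.01 -0.6
-0.21 0.01 -0.6
-0.19 0.01 -0.61
-0.18 0.01 -0.61
```

View pics/p9a.png

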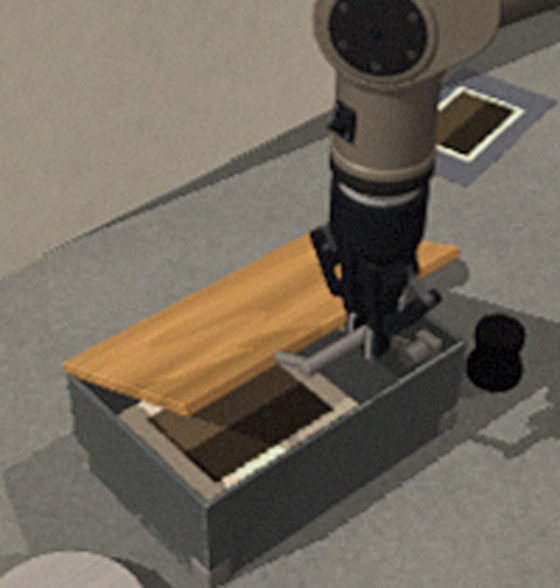

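Call:
move_arm(steps=[-1,-0.28,-0.02,-0.57,0,0,0,-1,-0.27,-0.02,-0.58,0,0,0,-1,-0.25,-0.02,-0.59,0,0,0,-1,-0.24,-0.02,-0.59,0,0,0,-1,-0.22,0,-0.6,0,0,0,-1,-0.21,0,-0.6,0,0,0,-1,-0.19,0,-0.61,0,0,0,-1,-0.18,0,-0.61,0,0,0])

```text
t: 13.2
eef_pos: [0.5082, 0.0824, 0.1896]
tool_rot: [-0.0, 0.717, 0.697, 0.001]
contact_force: [0.6, 6.7, 0.7]
gripper_width: 0.146
```

```bash
python3 arc.py 8 .02
```

```text
pos [0.5082 0.0824 0.1896] r 0.2563 th 0.271 F [0.6 6.7 0.7]
-0.13 0.0 -0.49
-0.12 0.0 -0.5
-0.11 0.0 -0.5
-0.1 0.0 -0.5
-0.09 0.0 -0.5
-0.08 0.0 -0.51
-0.07 0.0 -0.51
-0.06 0.0 -0.51
```

Call:
move_arm(steps=[-1,-0.13,0.05,-0.49,0,0,0,-1,-0.12,0.05,-0.5,0,0,0,-1,-0.11,0.05,-0.5,0,0,0,-1,-0.1,0.05,-0.5,0,0,0,-1,-0.09,0.02,-0.5,0,0,0,-1,-0.08,0,-0.51,0,0,0,-1,-0.07,0,-0.51,0,0,0,-1,-0.06,0,-0.51,0,0,0])

```text
t: 14.0
eef_pos: [0.5006, 0.0827, 0.1493]
tool_rot: [0.0, 0.717, 0.697, -0.0]
contact_force: [-0.2, 1.8, 0.5]
gripper_width: 0.145
```

```bash
python3 arc.py 8 .012
```

```text
pos [0.5006 0.0827 0.1493] r 0.2563 th 0.11 F [-0.2  1.8  0.5]
-0.03 0.0 -0.31
-0.03 0.0 -0.31
-0.02 0.0 -0.31
-0.02 0.0 -0.31
-0.02 0.0 -0.31
-0.01 0.0 -0.31
-0.01 0.0 -0.31
-0.01 0.0 -0.31
```

Call:
move_arm(steps=[-1,-0.03,0,-0.3,0,0,0,-1,-0.03,0,-0.3,0,0,0,-1,-0.02,0,-0.3,0,0,0,-1,-0.02,0,-0.3,0,0,0,-1,-0.02,0,-0.2,0,0,0,-1,-0.01,0,-0.2,0,0,0,-1,0,0,0,0,0,0])

```text
t: 14.7
eef_pos: [0.4992, 0.0828, 0.1334]
tool_rot: [-0.0, 0.717, 0.697, -0.0]
contact_force: [0.9, -0.7, -1.5]
gripper_width: 0.143
```

Call:
move_arm(steps=[-1,0,0,-0.15,0,0,0,-1,0,0,-0.15,0,0,0,-1,0,0,0,0,0,0])

```text
t: 15.0
eef_pos: [0.4992, 0.0828, 0.1305]
tool_rot: [-0.0, 0.717, 0.697, -0.0]
contact_force: [-1.5, -2.4, -1.0]
gripper_width: 0.148
```

Call:
move_arm(steps=[-1,0,0,-0.15,0,0,0,-1,0,0,-0.1,0,0,0,-1,0,0,0,0,0,0])

```text
t: 15.3
eef_pos: [0.4991, 0.0829, 0.128]
tool_rot: [-0.0, 0.717, 0.697, -0.0]
contact_force: [-3.2, -1.7, -1.1]
gripper_width: 0.147
```

Call:
move_arm(steps=[-1,0,0,-0.15,0,0,0,-1,0,0,0,0,0,0])

```text
t: 15.5
eef_pos: [0.499, 0.0829, 0.1265]
tool_rot: [-0.0, 0.717, 0.697, -0.0]
contact_force: [-3.4, -2.8, -1.0]
gripper_width: 0.147
```

Call:
move_arm(steps=[-1,0,0,-0.15,0,0,0,-1,0,0,0,0,0,0])

```text
t: 15.7
eef_pos: [0.499, 0.0829, 0.1255]
tool_rot: [0.0, 0.717, 0.697, -0.001]
contact_force: [-4.8, -3.3, 5.0]
gripper_width: 0.149
```

Call:
move_arm(steps=[-1,0,0,-0.15,0,0,0,-1,0,0,0,0,0,0])

```text
t: 15.9
eef_pos: [0.499, 0.0829, 0.1253]
tool_rot: [0.0, 0.717, 0.697, -0.001]
contact_force: [-11.8, -5.6, 21.2]
gripper_width: 0.143
```

```bash
python3 st.py;python3 - <<'E'
from h import *
from station import cams
s=cams.read_camera("side")
a=s["pixels"][80:290,160:360];a=cv2.resize(a,None,fx=2.8,fy=2.8,interpolation=2)
cv2.imwrite("pics/p10a.png",a[:,:,::-1])
E
```

```text
{'t': 15.9, 'q': [0.249, 0.459, -0.66, 2.034, 0.4, 0.779, -0.682], 'eef_pos': [0.499, 0.083, 0.125], 'tool_rot': [0.0, 0.717, 0.697, -0.001], 'contact_force': [-11.792, -5.639, 21.167], 'torque': [-1.006, 2.208, -0.009], 'gripper_width': 0.1427169025328762}
tool axes x,y,z [[0.029, 1.0, -0.002], [1.0, -0.029, -0.001], [-0.001, -0.002, -1.0]]
tip [0.499  0.0829 0.1003]
```

View pics/p10a.png

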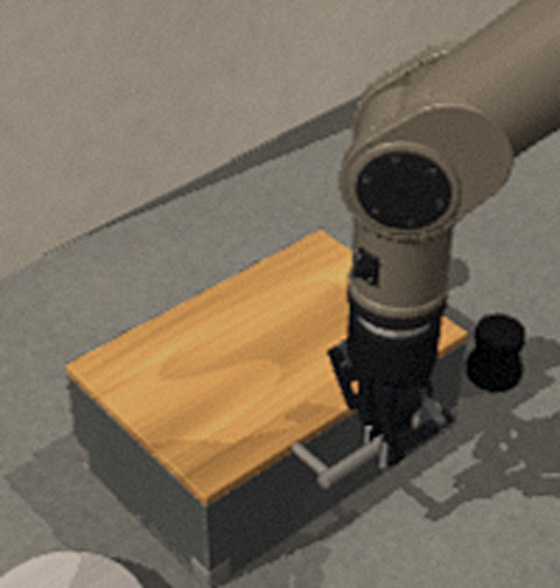

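Call:
move_arm(steps=[-1,0.1,0.05,0.17,0,0,0,-1,0,0,0,0,0,0,-0.2,0,0,0,0,0,0,-0.2,0,0,0,0,0,0,-0.2,0,0,0,0,0,0,-0.2,0,0,0,0,0,0,-0.2,0,0,0,0,0,0])

```text
t: 16.65
eef_pos: [0.5007, 0.0839, 0.1256]
tool_rot: [0.0, 0.717, 0.697, 0.0]
contact_force: [0.4, -0.7, -0.1]
gripper_width: 0.399
```

```bash
python3 st.py;python3 - <<'E'
from h import *
from station import cams
s=cams.read_camera("wrist")
cv2.imwrite("pics/p11w.png",s["pixels"][:,:,::-1])
E
```

```text
{'t': 16.65, 'q': [0.249, 0.46, -0.661, 2.031, 0.399, 0.778, -0.68], 'eef_pos': [0.501, 0.084, 0.126], 'tool_rot': [0.0, 0.717, 0.697, 0.0], 'contact_force': [0.351, -0.742, -0.141], 'torque': [-0.036, 0.031, -0.012], 'gripper_width': 0.39887528231043307}
tool axes x,y,z [[0.029, 1.0, 0.0], [1.0, -0.029, 0.0], [0.0, 0.0, -1.0]]
tip [0.5007 0.0839 0.1006]
```

View pics/p11w.png

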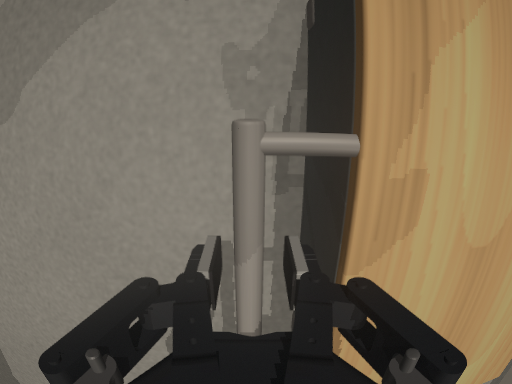

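Bar (col 249) is free between the open pads (cols 215 and 290); forces are zero. Rising straight up.

Call:
move_arm(steps=[-0.2,0,0,1,0,0,0,-0.2,0,0,2,0,0,0,-0.2,0,0,3,0,0,0,-0.2,0,0,4,0,0,0,-0.2,0,0,4,0,0,0,-0.2,0,0,3,0,0,0,-0.2,0,0,0,0,0,0,-0.2,0,0,0,0,0,0])

```text
t: 17.5
eef_pos: [0.5006, 0.0837, 0.2964]
tool_rot: [0.001, 0.717, 0.697, 0.001]
contact_force: [-0.3, -0.6, -1.1]
gripper_width: 0.398
```

```bash
python3 st.py;python3 - <<'E'
from h import *
from station import cams,models
import pickle
s=cams.read_camera("side");t=cams.read_camera("top")
s0,t0,pos=pickle.load(open("s0.pkl","rb"))
C=R.from_euler('z',-.0302).as_matrix();B=C@[-.151,0,.121]+[.6501,.0795,0];print("bar shut pred",B,proj(s,B),proj(t,B))
for n,k in(("side",0),("top",1)):
  for q in ("lid_bar","film_tin","loupe_mid","paste_jar_mid"):
    r=models.place_of(n,q)[:1];print(n,q,[(np.round(x["position"],1),round(x["score"],2)) for x in r],"was",np.round(pos[q][k][::-1],1))
cv2.imwrite("pics/p12a.png",s["pixels"][:,:,::-1]);cv2.imwrite("pics/p12t.png",t["pixels"][:,:,::-1])
E
```

```text
{'t': 17.5, 'q': [0.37, 0.24, -0.762, 1.862, 0.185, 1.109, -0.49], 'eef_pos': [0.501, 0.084, 0.296], 'tool_rot': [0.001, 0.717, 0.697, 0.001], 'contact_force': [-0.345, -0.645, -1.094], 'torque': [0.018, -0.047, -0.029], 'gripper_width': 0.39805447195919863}
tool axes x,y,z [[0.029, 1.0, -0.0], [1.0, -0.029, 0.002], [0.002, -0.0, -1.0]]
tip [0.5006 0.0837 0.2714]
bar shut pred [0.49916885 0.08405951 0.121     ] [[296.24928784 237.28918451]] [[263.94271676 257.9856195 ]]
side lid_bar [(array([240.5, 297.7]), 0.57)] was [143.9 264.1]
side film_tin [] was [308.6 182. ]
side loupe_mid [(array([206. , 334.6]), 0.62)] was [203.1 336.8]
side paste_jar_mid [(array([174.2, 298.2]), 0.4)] was [174.4 293.6]
top lid_bar [] was [197.7 267.5]
top film_tin [(array([225.5, 169.5]), 0.72)] was [227.5 167.9]
top loupe_mid [(array([237.1, 346.7]), 0.7)] was [235.5 348. ]
top paste_jar_mid [(array([174.8, 345.6]), 0.98)] was [174.7 347.1]
```

View pics/p12a.png

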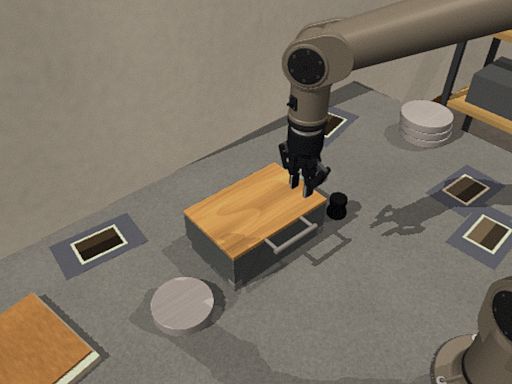

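View pics/p12t.png

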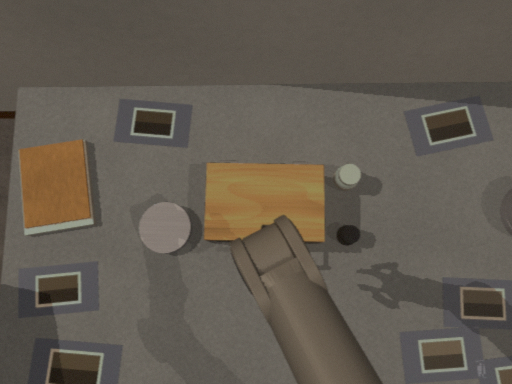

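```bash
python3 -c "
from station import order;print(order.hand_in())"
```

```text
the job is handed in; nothing more can be done
None
```

The lid is shut, the gripper is clear of it, and the job was handed in at about 17.7 s of the 51 s allowed. The hand-in gives no verdict.

- **Stay:** I pushed the thumb plate about 25 mm with the closed fingertips, at about 2–3 N between steps. The links then showed a clear fold of about 0.55–0.7 rad, estimated from the pictures, and the lid held at about 0.93 rad.
- **Lid:** I gripped the bar from above and lowered it along its arc in steps of 6 mm or less. I stopped when it came up against the case. The wrist force peaked at about 25 N there, from pressing slightly past the stop; I eased that off before letting go.
- **Last checks:**
  - The lid looks flush in the side and top pictures.
  - The gripper stopped where the shut bar should be (about 121 mm high), with no force on it after release.
  - The tin, magnifier and jar show no visible shift.
- **Missed or disagreed:**
  - The network did not find the tin in the last side picture or the bar in the last top picture. The tin is plainly visible in both views, and the arm hides the bar from above.
  - The network's bar position in the last side picture was about 3 pixels from my calculation, within its usual scatter.

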